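Wind the piston out of the dough press and take out the barrel

TASK

The dough press on the worktop is to be washed up: turn its crank clockwise (seen from above) to draw the piston out of the steel barrel against the suction, without letting go, until the resistance suddenly drops away - the piston is then out, and you should stop within half a turn of that, because overwinding harms the gear. Then let go of the crank, lift the barrel straight up out of its saddles without forcing it, and lay it gently on its side in the middle of the round serving tray. Leave the other things on the worktop where they are.

Things in the scene. Friction and masses are not known exactly. Their poses are not given: they have to be found in the camera images.
- crank_axis (a point): Point on the crank's vertical axis at mid-height of its grip, 168 mm above the worktop. Axes are the press's (z up): the barrel lies toward +y, its centre 160 mm from this axis; under the crank is the white gear housing, 86 x 138 mm, 123 mm tall. The press (base plate 110 x 300 mm, long in its y) is fixed; its place and yaw vary.
- crank_grip (a point): Centre of the crank's grip: upright, round, black, 20 mm thick and 36 mm tall (150 to 186 mm above the worktop), spinning freely on its pin 48 mm from the crank's axis. The crank arm below it reaches up to 150 mm.
- crank (a joint): Angle of the crank (rad), 0 at the start, growing clockwise seen from above, which draws the piston out, 25 mm a turn. Suction resists with 5 to 10 N at the grip, also at rest (let go, the crank runs back); once the piston is out only 1 to 2 N are left. How far in the piston sits cannot be seen and differs each time: it comes out after 1 to 1.9 turns.
- overrun_pin (a point): Outer end of the overrun pin, 8 mm square, in the housing's rear end (the press's -y side, 30 mm to its +x), 60 mm above the worktop. It stays nearly flush while the crank is wound and is pushed out only if the crank is wound on more than about 0.6 turn after the resistance has dropped; it must not come out by more than 3 mm.
- barrel_mid (a point): Centre of the loose steel barrel: tube 46 mm in diameter, 110 mm long along its y (open mouth at -y, nozzle 20 mm long at +y), a square collar 56 x 56 x 8 mm round each end, on whose flats it lies steadily. 0.15 to 0.3 kg. Starts level in the saddles, 59 mm above the worktop. Lying on the tray its centre is 35 mm above the worktop. While the piston is inside, it cannot be lifted out.
- cradle (a point): Where the barrel's centre lies in the saddles (fixed on the press, its axes). The two saddles stand 34 to 44 mm either side of here along y, their cheeks rise to 65 mm above the worktop; between them the barrel is free to be grasped from above across its diameter.
- tray_mid (a point): Centre of the round serving tray, 12 mm above the worktop. Tray floor: 7 mm above the worktop, flat within 115 mm of the centre; rim 23 mm high, 312 mm across; two loop handles up to 41 mm. The tray does not move; its place varies.
- salt_cellar_at (a point): Bystander: small round wooden salt cellar with lid, 67 mm wide, 60 mm tall; a point on its axis 20 mm above the worktop. To be left alone.
- timer_at (a point): Bystander: round wind-up kitchen timer, 63 mm wide, 47 mm tall; a point on its axis 20 mm above the worktop. To be left alone.
- pepper_mill_at (a point): Bystander: turned dark wooden pepper mill, 58 mm wide, 150 mm tall; a point on its axis 20 mm above the worktop. To be left alone.
- spice_at (a point): Bystander: small glass spice jar with dark cap, 41 mm wide, 105 mm tall; a point on its axis 20 mm above the worktop. To be left alone.
- mug_at (a point): Bystander: copper-coloured mug with handle, 68 mm wide, 72 mm tall; a point on its axis 20 mm above the worktop. To be left alone.

How it is judged (in metres and radians):
On the way, in this order (a step that is already met when the one before it is completed fails the run):
1. the crank is wound on, by 6 rad at least, while the barrel lies in its saddles (value of joint crank above 6 rad and distance between barrel_mid and cradle below 0.012 m), for 0.2 s.
2. the barrel is lifted clear of the saddles (height (world z) of barrel_mid above 0.1 m), for 0.1 s.
At the end, for the whole second after the job is handed in: The barrel lies at rest on its side on the tray floor, its centre within 60 mm of the tray's centre, level within 7 degrees; the crank is not wound back and the overrun pin not pushed out (less than 3 mm) (horizontal distance between barrel_mid and tray_mid below 0.06 m and height (world z) of barrel_mid between 0.028 and 0.043 m and angle between barrel_mid's own y axis and vertical between 1.45 and 1.69 rad and linear speed of barrel below 0.02 m/s and value of joint crank above 6 rad and distance of overrun_pin from where it was at the start of the episode below 0.003 m); the robot touches nothing.
It fails at once if the crank is wound on too far after the resistance has dropped, so that the overrun pin is pushed out by more than 3 mm (distance of overrun_pin from where it was at the start of the episode above 0.003 m).
It fails at once if the barrel is forced against the press (saddles or piston) with more than 20 N (contact force between barrel and press above 20 N).
It fails at once if the barrel is dropped or slammed on the tray (more than 40 N) (contact force between barrel and tray above 40 N).
It fails at once if another thing on the worktop is shifted by more than 30 mm (distance of any of salt_cellar_at, timer_at, pepper_mill_at, spice_at, mug_at from where it was at the start of the episode above 0.03 m).
It also fails if it takes over 72 s, if anything falls off the work surface, if the arm or the gripper's body presses on something with over 40 N, if the wrist force passes 120 N, or if a joint passes its speed limit or range.

ROBOT

A 6-joint arm with a two-finger parallel gripper is mounted at the origin on a cart in front of the work surface, level with it; the furniture and walls round the work are solid. World frame = base frame: x ahead of the robot, y to its left, z up, the work surface at z = 0. Lengths are in mm, angles in rad, forces in N, time in s.
With the tool pointing down it reaches from about 400 to 925 mm from the base axis. Payload 3.4 kg.
Tool frame: the origin (TCP) lies on the centre line of the jaws, within the pads' length; the fingertips stand arm.tip_reach ahead of it and the grasp point (between the pads) lies 2 mm behind it (arm.tip_reach is the distance from the TCP to the fingertips, in mm); z points along the fingers, y is the direction in which the jaws open and shut (so a half turn about z gives the same grasp; the last joint's range is limited). The gripper opens to 85 mm and grips with 20 to 120 N. Pads are 22 mm wide; open, the fingers measure 114 mm over their backs; the gripper's body (76 mm by 85 mm) begins 54 mm behind the grasp point. The pads swing forward as they close: fully open they stand 13 mm farther back than shut.
Start: joints at [1.036, 0.307, 1.506, -0, 1.328, -0.073], TCP at [255.705, 515.021, 248.305] pointing down, gripper open.
Joint ranges: [-3.12, 3.12], [-1.05, 2.28], [0.14, 2.33], [-1.42, 4.57], [0.1, 2.73], [-2.68, 2.68]. Speed limits (rad/s): [2.57, 2.57, 3.14, 3.14, 3.14, 3.14].

INTERFACE

Orientations are given as [roll, pitch, yaw] about the fixed x, y, z axes, in that order (R = Rz(yaw) Ry(pitch) Rx(roll)).
In Python, from workcell import arm, cams gives the robot as it stands. The module is installed in compiled form; this text tells all that it offers.
- The arm moves only by the tool play_rows, never from a script. Its argument "commands" is a list of rows, each an object with "delta_rot": the turn, a rotation vector about the world's x, y, z in rad, a list of three; "dp": the shift along the world's x, y, z in m, a list of three; "gripper": the gripper's target within -1 to 1 (fully open at 1, half-way at 0, shut at -1). In form: [{"delta_rot": [wx, wy, wz], "dp": [x, y, z], "gripper": gripper}, ...]. A call has 1 to 8 rows; each row is the pose to reach, as a shift and turn from the pose commanded when the call began; what a row does not reach only later rows make up. A row lasts 1/12 s, in which the tool goes at most 41.7 mm and 7.16 degrees, less where a joint would pass 70% of its speed; a pose out of reach is approached as far as the arm can. A call with a gripper value outside its range is refused whole. The fingers move at their own pace and stop on an object; "grip_force" is the grip in N (left out, the last holds). Time passes only in rows, so rows that repeat a pose let the fingers close. It gives the time, the measured TCP pose, the force and the opening at its end, in the units of the state.
- arm.sense(): the state, without advancing time (a new reading comes with each control period).
- cams.camera(name): name is "side" or "top"; returns the picture (384x512x3 uint8, red, green, blue); there is no depth.
- cams.camera_model(name): a dict with "intrinsics" (3x3 intrinsics, pixels), "rvec" (rotation vector, rad) and "tvec" (3), from world to camera coordinates, as OpenCV has them. Camera axes: x right, y down, z forward; pixel columns grow to the right and rows downward; lengths in mm; the calibration is good to about 2 mm. A picture is of the moment at which its call begins. camera_model takes no time and is no camera call.
- arm.sign_off(): hands the job in, once; it reports no verdict.
The state is a dict: "time_s": time; "q": joint angles; "dq": joint speeds; "effort": joint torques, N m; "ee_pos": TCP position; "eef_rot": TCP orientation; "force": force on the tool from outside, world axes, zero at the start; "ft_torque": the same for the moment, N m; "grip_width": opening from 0.0 (shut) to 1.0 (fully open).
Only numpy, scipy, OpenCV 4.12 (cv2) and the standard library are available. Lean on these libraries where they do the work, as an engineer would, in place of code of your own. Each camera call takes 0.05 s, during which the arm holds its last target. There are 200 camera calls.

## Working session

There is one attempt and no reset: what is moved stays moved. The work goes in short steps, Python scripts to look and compute and a tool call to move; the robot and the scene stay as the last step left them, time stands still between calls to the robot, and variables do not carry over. Pictures are saved under pics/ and viewed, about 8 in all and at most 12, crops included, and the job is handed in when it is done.

Besides the shell and the picture viewer there is one more tool, called after ">>>" by a JSON object that holds its "name" and its "arguments", one argument or row to a line. play_rows: Moves the arm, as the interface text tells. Its arguments: {"type":"object","properties":{"commands":{"type":"array","items":{"type":"object","properties":{"delta_rot":{"type":"array","items":{"type":"number"}},"dp":{"type":"array","items":{"type":"number"}},"gripper":{"type":"number"}}}},"grip_force":{"type":"number"}},"required":["commands"]}

```bash
mkdir -p pics; cat > h.py <<'E'
import numpy as np, cv2
from workcell import arm, cams
def model(n):
    m=cams.camera_model(n); R=cv2.Rodrigues(np.array(m["rvec"],float))[0]
    return np.array(m["intrinsics"],float),R,np.array(m["tvec"],float).ravel()
def ray(n,px):
    K,R,t=model(n); d=R.T@np.linalg.inv(K)@np.array([px[0],px[1],1.]); return -R.T@t,d
def onz(n,px,z):
    o,d=ray(n,px); return o+d*(z-o[2])/d[2]
def proj(n,P):
    K,R,t=model(n); p=K@(R@np.asarray(P,float)+t); return p[:2]/p[2]
def shot(n,f,crop=None,s=1):
    im=cams.camera(n); cv2.imwrite('pics/raw_'+f,im[:,:,::-1])
    if crop: im=im[crop[1]:crop[3],crop[0]:crop[2]]
    im=cv2.resize(im,None,fx=s,fy=s,interpolation=cv2.INTER_CUBIC); cv2.imwrite('pics/'+f,im[:,:,::-1])
E
python3 - <<'E'
from h import *
shot('top','t0.png',s=1.5); shot('side','s0.png',s=1.5)
for n in('top','side'):
    K,R,t=model(n); print(n,(-R.T@t).round(),K.round(),R[2].round(2))
print(arm.sense(),arm.tip_reach)
E
```

```text
top [-229. -187. 1468.] [[431.   0. 256.]
 [  0. 431. 197.]
 [  0.   0.   1.]] [ 0.5   0.11 -0.86]
side [  229. -1161.   734.] [[432.   0. 260.]
 [  0. 432. 191.]
 [  0.   0.   1.]] [ 0.23  0.86 -0.46]
{'time_s': 0.1, 'q': array([ 1.03650816e+00,  3.07494602e-01,  1.50753821e+00,  7.80363472e-06,
        1.32838360e+00, -7.34748590e-02]), 'dq': array([ 0.00046107, -0.0024176 , -0.00238462,  0.00179222,  0.00176369,
        0.00234169]), 'effort': array([-1.35215301e-03, -4.58528566e+01, -2.52607316e+01, -1.95537114e-04,
        5.47445670e-03, -1.14424063e-05]), 'ee_pos': array([255.39635952, 514.51316978, 247.47688231]), 'eef_rot': array([-3.13977437e+00, -1.41431294e-04,  2.68077734e+00]), 'force': array([ 0.33929976, -0.20482251,  0.58387637]), 'ft_torque': array([ 0.02206554, -0.0142371 ,  0.00776883]), 'grip_width': 1.0024142047661} 17.0
```

View pics/t0.png

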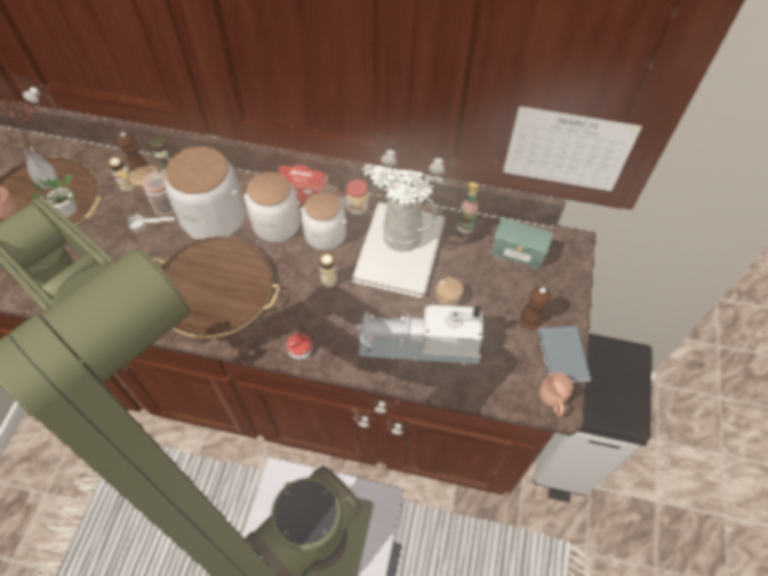

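View pics/s0.png

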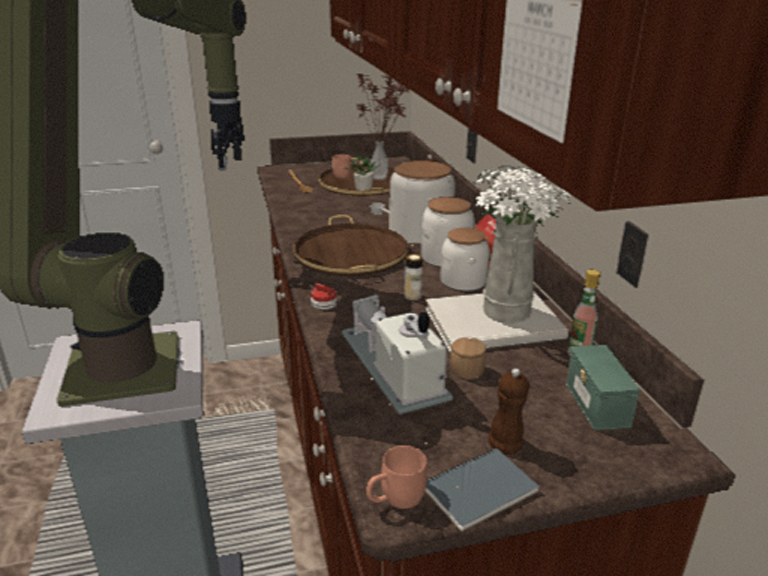

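The top view shows the press (housing near (455,320), barrel to its left), the tray at (217,287) and the salt cellar at (450,290). The side view shows the grip at (424,322), all in 1.5x pixels. Next I'll zoom in on the press and find the tray by fitting a circle.

```bash
python3 - <<'E'
from h import *
t=cv2.imread('pics/raw_t0.png'); s=cv2.imread('pics/raw_s0.png')
a=cv2.resize(t[190:250,230:335],None,fx=7.4,fy=7.4,interpolation=cv2.INTER_CUBIC)[:290*2]
b=cv2.resize(s[190:280,220:310],None,fx=6.5,fy=6.5,interpolation=cv2.INTER_CUBIC)
cv2.imwrite('pics/t0c.png',a); cv2.imwrite('pics/s0c.png',b)
for nm,px,z in [('grip top',(318,208.5),186),('tray',(144.6,191),23),('plate TL',(241,212),0),('plate BL',(239.5,239),0),('plate BR',(319.5,241),0)]:
    print(nm,onz('top',px,z).round())
for nm,px,z in [('grip s',(282.5,210),186),('tray s',(234.5,163),23),('salt',(312,235),50),('mill',(340,300),0)]:
    print(nm,onz('side',px,z).round())
E
```

```text
grip top [ 524. -247.  186.]
tray [543. 423.  23.]
plate TL [550.  35.   0.]
plate BL [436.  13.   0.]
plate BR [ 496. -282.    0.]
grip s [ 536. -252.  186.]
tray s [553. 434.  23.]
salt [ 651. -186.   50.]
mill [ 644. -409.    0.]
```

View pics/t0c.png

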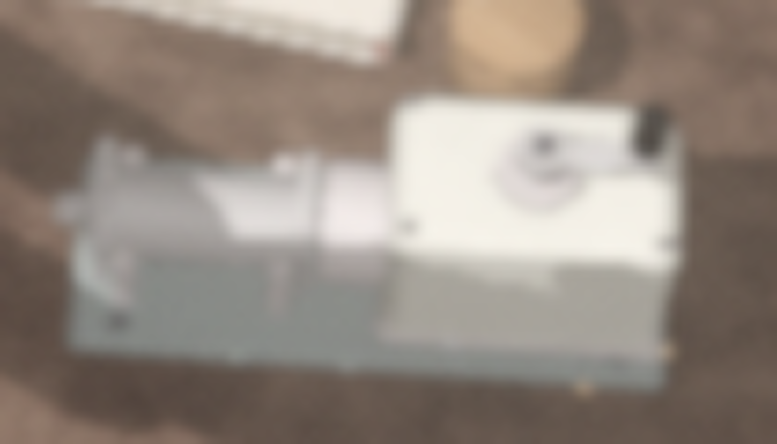

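View pics/s0c.png

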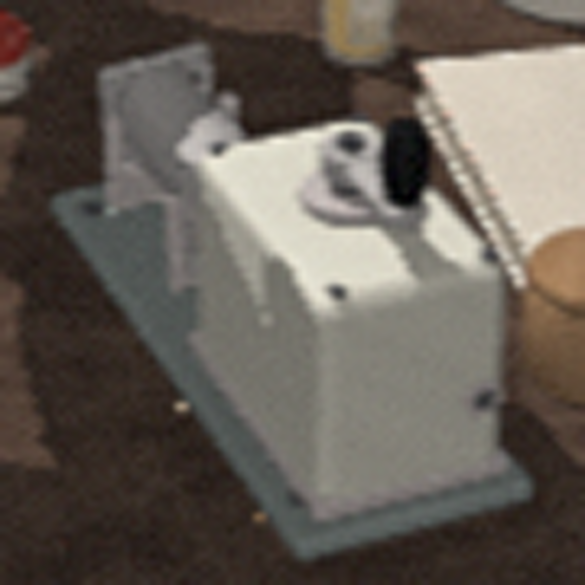

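The crops show the grip centre at top px (317.8,207.8) and side px (282.3,214.9). The crank's axis screw is at top (303.4,209.3) and side (273.8,212), and the housing's top corners are visible too. I'll triangulate from these.

```bash
cat >> h.py <<'E'
def tri(pt,ps):
    P=[]
    for n in('top','side'):
        K,R,t=model(n); P.append(K@np.c_[R,t])
    X=cv2.triangulatePoints(P[0],P[1],np.array(pt,float).reshape(2,1),np.array(ps,float).reshape(2,1)).ravel(); return X[:3]/X[3]
E
python3 - <<'E'
from h import *
T=lambda x,y:(x/7.4+230,y/7.4+190)
S=lambda x,y:(x/6.5+220,y/6.5+190)
print('grip',tri(T(651,132),S(405,162)).round(1), onz('top',T(651,132),168).round(1),onz('side',S(405,162),168).round(1))
print('screw',tri(T(543,143),S(350,143)).round(1))
for n,a,b in[('FL',T(388,256),S(205,160)),('FR',T(677,263),S(322,308)),('BR',T(684,110),S(500,260)),('BL',T(397,102),S(372,125))]:
    print(n,tri(a,b).round(1),onz('top',a,123).round(1),onz('side',b,123).round(1))
for n,a,b in[('pFL',T(66,350),S(52,200)),('pFR',T(664,388),S(302,556))]:
    print(n,tri(a,b).round(1),onz('top',a,8).round(1),onz('side',b,8).round(1))
t=cv2.imread('pics/raw_t0.png'); s=cv2.imread('pics/raw_s0.png')
for n,im,(x0,y0,x1,y1) in(('top',t,(100,150,200,235)),('side',s,(190,140,280,190))):
    h=cv2.cvtColor(im,cv2.COLOR_BGR2HSV)[y0:y1,x0:x1]; print(n,h[(y1-y0)//2,::12].tolist())
E
```

```text
grip [ 537.9 -246.9  167.9] [ 537.6 -246.9  168. ] [ 538.1 -246.8  168. ]
screw [ 530.1 -198.6  150.7]
FL [ 479.8 -136.7  111.6] [ 468.8 -137.4  123. ] [ 479.9 -151.9  123. ]
FR [ 497.4 -271.7  121.3] [ 496.2 -271.6  123. ] [ 496.9 -274.1  123. ]
BR [ 575.9 -262.5  126.9] [ 580.  -262.8  123. ] [ 576.5 -257.8  123. ]
BL [ 561.2 -125.   112.8] [ 552.5 -125.6  123. ] [ 558.3 -140.1  123. ]
pFL [441.4  15.5   8.5] [439.1  15.2   8. ] [444.   18.3   8. ]
pFR [ 487.5 -282.6    8.8] [ 486.8 -282.8    8. ] [ 488.9 -281.1    8. ]
top [[28, 62, 140], [28, 63, 129], [13, 103, 138], [12, 108, 130], [12, 109, 124], [12, 105, 131], [12, 107, 133], [17, 86, 170], [11, 68, 136]]
side [[12, 86, 77], [14, 131, 72], [10, 123, 79], [11, 127, 92], [12, 127, 88], [12, 121, 93], [11, 123, 85], [8, 78, 72]]
```

>>> {"name": "play_rows", "arguments": {
  "commands": [
    {"dp": [0.04, -0.03, 0.02], "delta_rot": [0, 0, -0.12], "gripper": 1},
    {"dp": [0.075, -0.06, 0.03], "delta_rot": [0, 0, -0.24], "gripper": 1},
    {"dp": [0.11, -0.09, 0.04], "delta_rot": [0, 0, -0.36], "gripper": 1},
    {"dp": [0.14, -0.12, 0.05], "delta_rot": [0, 0, -0.48], "gripper": 1},
    {"dp": [0.17, -0.15, 0.05], "delta_rot": [0, 0, -0.6], "gripper": 1},
    {"dp": [0.2, -0.18, 0.05], "delta_rot": [0, 0, -0.72], "gripper": 1},
    {"dp": [0.225, -0.21, 0.05], "delta_rot": [0, 0, -0.84], "gripper": 1},
    {"dp": [0.25, -0.24, 0.05], "delta_rot": [0, 0, -0.957], "gripper": 1}
  ],
  "grip_force": 80
}}

```text
time_s: 0.77
ee_pos: [493.4, 289.1, 298.1]
eef_rot: [-3.141, -0.0, 1.718]
force: [0.0, 0.4, -0.2]
grip_width: 0.997
```

>>> {"name": "play_rows", "arguments": {
  "commands": [
    {"dp": [0.01, -0.04, 0], "delta_rot": [0, 0, 0], "gripper": 1},
    {"dp": [0.02, -0.08, 0], "delta_rot": [0, 0, 0], "gripper": 1},
    {"dp": [0.02, -0.12, 0], "delta_rot": [0, 0, 0], "gripper": 1},
    {"dp": [0.03, -0.16, 0], "delta_rot": [0, 0, 0], "gripper": 1},
    {"dp": [0.03, -0.2, 0], "delta_rot": [0, 0, 0], "gripper": 1},
    {"dp": [0.03, -0.24, 0], "delta_rot": [0, 0, 0], "gripper": 1},
    {"dp": [0.03, -0.28, 0], "delta_rot": [0, 0, 0], "gripper": 1},
    {"dp": [0.03, -0.32, 0], "delta_rot": [0, 0, 0], "gripper": 1}
  ]
}}

```text
time_s: 1.43
ee_pos: [521.6, -31.2, 297.8]
eef_rot: [-3.141, -0.0, 1.724]
force: [0.9, -0.0, -0.0]
grip_width: 0.999
```

>>> {"name": "play_rows", "arguments": {
  "commands": [
    {"dp": [0.0, -0.04, 0], "delta_rot": [0, 0, 0], "gripper": 1},
    {"dp": [0.0, -0.08, 0], "delta_rot": [0, 0, 0], "gripper": 1},
    {"dp": [0.001, -0.12, -0.01], "delta_rot": [0, 0, 0], "gripper": 1},
    {"dp": [0.002, -0.16, -0.025], "delta_rot": [0, 0, 0], "gripper": 1},
    {"dp": [0.002, -0.19, -0.04], "delta_rot": [0, 0, 0], "gripper": 1},
    {"dp": [0.002, -0.202, -0.058], "delta_rot": [0, 0, 0], "gripper": 1},
    {"dp": [0.002, -0.202, -0.058], "delta_rot": [0, 0, 0], "gripper": 1}
  ]
}}

```text
time_s: 2.02
ee_pos: [521.9, -233.7, 236.0]
eef_rot: [-3.135, -0.003, 1.72]
force: [-0.4, 0.5, -0.2]
grip_width: 1.005
```

```bash
python3 - <<'E'
from h import *
print(arm.sense()['ee_pos'],arm.sense()['q'].round(2))
shot('side','s1.png',(215,150,325,260),5.4)
im=cams.camera('top'); h=cv2.cvtColor(im,cv2.COLOR_RGB2HSV)
cv2.imwrite('pics/raw_t1.png',im[:,:,::-1])
m=((h[...,0]<16)&(h[...,1]>88)).astype(np.uint8)*255; m[:, :95]=0; m[:,200:]=0;m[:150]=0;m[232:]=0
m=cv2.morphologyEx(m,cv2.MORPH_OPEN,np.ones((5,5)))
c=max(cv2.findContours(m,0,1)[0],key=cv2.contourArea); e=cv2.fitEllipse(c); print(e,cv2.contourArea(c))
P=np.array([onz('top',p[0],12) for p in c])[:,:2]; (x,y),r=cv2.minEnclosingCircle(P.astype(np.float32)); print(x,y,r,onz('top',e[0],10))
o=cv2.ellipse(im.copy(),e,(0,255,0),1)[140:240,80:210]
cv2.imwrite('pics/tray.png',cv2.resize(o,None,fx=4,fy=4)[:,:,::-1])
E
```

```text
[ 521.9392718  -233.71495996  236.01062636] [-0.49  0.32  1.53 -0.    1.31 -0.64]
((133.45193481445312, 190.93421936035156), (56.963539123535156, 69.33971405029297), 27.68317413330078) 2938.5
554.767333984375 448.67327880859375 154.15771484375 [540.20311987 471.15835775  10.        ]
```

View pics/s1.png

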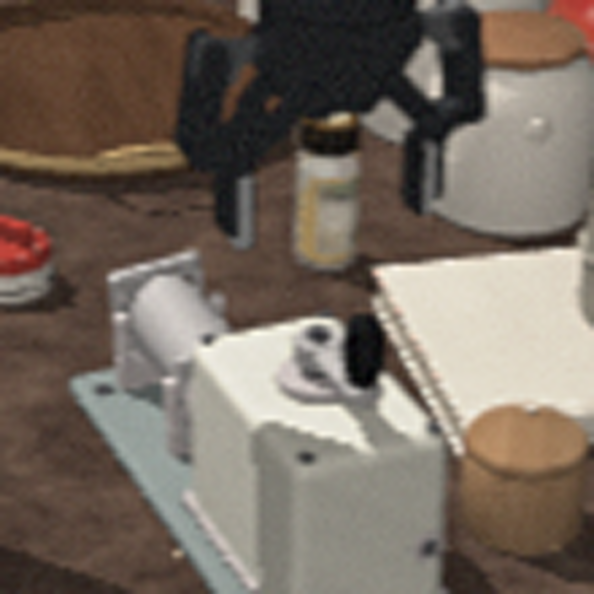

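The jaws are above and short of the grip (side crop: gripper over (330,150), grip at (363,350)). The measured pose is 15 mm short, so I'll check whether that is lag.

```bash
python3 - <<'E'
from h import *
s=arm.sense();print(s['time_s'],s['ee_pos'],s['eef_rot'],s['dq'].round(3),s['q'].round(3))
im=cv2.imread('pics/raw_t1.png'); h=cv2.cvtColor(im,cv2.COLOR_BGR2HSV)
cl,S=None,cv2.imread('pics/raw_s1.png')
# tray floor in side view: brown ellipse
hs=cv2.cvtColor(S,cv2.COLOR_BGR2HSV)
for n,hh,seed in(('top',h,(145,195)),('side',hs,(234,164))):
    I=(im if n=='top' else S); m=np.zeros((386,514),np.uint8)
    B=cv2.bilateralFilter(I,7,40,5)
    cv2.floodFill(B,m,seed,(0,0,0),(14,14,14),(14,14,14),4|(255<<8)|cv2.FLOODFILL_MASK_ONLY|cv2.FLOODFILL_FIXED_RANGE)
    m=m[1:-1,1:-1]; m=cv2.morphologyEx(m,cv2.MORPH_OPEN,np.ones((3,3)))
    c=max(cv2.findContours(m,0,1)[0],key=cv2.contourArea); c=cv2.convexHull(c); P=np.array([onz(n,p[0],8) for p in c])[:,:2].astype(np.float32)
    print(n,cv2.boundingRect(c),cv2.minEnclosingCircle(P),P.min(0),P.max(0))
E
```

```text
2.1167 [ 523.35658493 -231.17494001  239.02815909] [-3.13915636e+00 -2.56554875e-03  1.72222264e+00] [ 0.03  -0.029 -0.022  0.003  0.003 -0.002] [-4.900e-01  3.120e-01  1.524e+00  1.000e-03  1.310e+00 -6.420e-01]
top (107, 158, 53, 65) ((562.0316162109375, 448.688720703125), 156.64271545410156) [406.5889 346.9669] [717.21796 585.46747]
side (200, 144, 60, 35) ((579.57080078125, 510.2381591796875), 197.9071502685547) [410.80576 328.20905] [711.6282 660.8564]
```

>>> {"name": "play_rows", "arguments": {
  "commands": [
    {"dp": [0.0145, -0.016, 0], "delta_rot": [0, 0, 0], "gripper": 1},
    {"dp": [0.0145, -0.016, 0], "delta_rot": [0, 0, 0], "gripper": 1},
    {"dp": [0.0145, -0.016, -0.02], "delta_rot": [0, 0, 0], "gripper": 1},
    {"dp": [0.0145, -0.016, -0.04], "delta_rot": [0, 0, 0], "gripper": 1},
    {"dp": [0.0145, -0.016, -0.055], "delta_rot": [0, 0, 0], "gripper": 1},
    {"dp": [0.0145, -0.016, -0.066], "delta_rot": [0, 0, 0], "gripper": 1},
    {"dp": [0.0145, -0.016, -0.066], "delta_rot": [0, 0, 0], "gripper": 1}
  ]
}}

```text
time_s: 2.7
ee_pos: [537.6, -245.3, 172.7]
eef_rot: [-3.139, -0.003, 1.725]
force: [-0.6, -0.4, -0.0]
grip_width: 0.998
```

```bash
python3 - <<'E'
from h import *
shot('side','s2.png',(235,150,325,240),6.5)
s=arm.sense();print(s['time_s'],s['ee_pos'],s['force'])
E
```

```text
2.75 [ 538.39336699 -245.9034795   173.88703642] [-0.00800505 -0.42599762 -0.89981478]
```

View pics/s2.png

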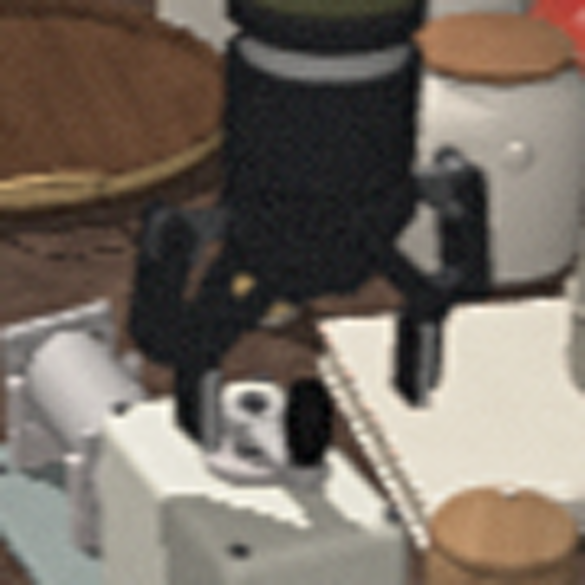

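The grip, at (307,420), is midway between the jaws at (205,400) and (418,360). I'll close on it.

>>> {"name": "play_rows", "arguments": {
  "commands": [
    {"dp": [0, 0, 0], "delta_rot": [0, 0, 0], "gripper": -1},
    {"dp": [0, 0, 0], "delta_rot": [0, 0, 0], "gripper": -1},
    {"dp": [0, 0, 0], "delta_rot": [0, 0, 0], "gripper": -1},
    {"dp": [0, 0, 0], "delta_rot": [0, 0, 0], "gripper": -1},
    {"dp": [0, 0, 0], "delta_rot": [0, 0, 0], "gripper": -1},
    {"dp": [0, 0, 0], "delta_rot": [0, 0, 0], "gripper": -1},
    {"dp": [0, 0, 0], "delta_rot": [0, 0, 0], "gripper": -1},
    {"dp": [0, 0, 0], "delta_rot": [0, 0, 0], "gripper": -1}
  ],
  "grip_force": 80
}}

```text
time_s: 3.42
ee_pos: [538.9, -247.6, 175.0]
eef_rot: [3.141, 0.001, 1.724]
force: [-1.8, -0.5, 6.7]
grip_width: 0.205
```

```bash
cat > w.py <<'E'
# prints rows (x,y dp in m) for winding from current commanded angle a0 by steps
import sys
from h import *
AX=np.array([530.6,-199.5])
def st():
    s=arm.sense(); p=s['ee_pos'][:2]-AX; r=np.hypot(*p); u=p/r; t=np.array([u[1],-u[0]]) # clockwise tangent
    th=(np.degrees(np.arctan2(-.988,.152))-np.degrees(np.arctan2(p[1],p[0])))%360
    print('t',round(s['time_s'],2),'theta',round(th,1),'r',round(r,1),'F',s['force'].round(1),'Ftan',round(s['force'][:2]@t,1),'Frad',round(s['force'][:2]@u,1),'z',s['ee_pos'][2].round(1),'w',round(s['grip_width'],3))
    return th
if __name__=='__main__':
    th=st(); print('pos',arm.sense()['ee_pos'].round(1))
    e=np.radians(-81.3)
    p0=arm.sense()['ee_pos'][:2]
    for d in np.arange(1,9)*float(sys.argv[1]):
        a=e-np.radians(th+d); print(((AX+48*np.array([np.cos(a),np.sin(a)])-p0)/1000).round(4).tolist())
E
python3 w.py 15
```

```text
t 3.42 theta 358.9 r 48.8 F [-1.8 -0.5  6.7] Ftan 1.9 Frad 0.2 z 175.0 w 0.205
pos [ 538.9 -247.6  175. ]
[-0.0127, 0.0003]
[-0.0249, 0.0031]
[-0.036, 0.0089]
[-0.0452, 0.0174]
[-0.0519, 0.028]
[-0.0556, 0.04]
[-0.0561, 0.0525]
[-0.0533, 0.0647]
```

```bash
python3 - <<'E'
import numpy as np
u=np.array([.152,-.988]);v=np.array([-.988,-.152])
f=lambda t:48*(np.cos(t)*u+np.sin(t)*v)
for q in range(4):
    t0=q*np.pi/2; print(q,[ (f(t0+k*np.pi/16)-f(t0)).round(1).tolist() for k in range(1,9)])
E
```

```text
0 [[-9.4, -0.5], [-18.7, 0.8], [-27.6, 3.9], [-35.7, 8.7], [-42.7, 15.0], [-48.3, 22.5], [-52.4, 31.0], [-54.7, 40.1]]
1 [[-0.5, 9.4], [0.8, 18.7], [3.9, 27.6], [8.7, 35.7], [15.0, 42.7], [22.5, 48.3], [31.0, 52.4], [40.1, 54.7]]
2 [[9.4, 0.5], [18.7, -0.8], [27.6, -3.9], [35.7, -8.7], [42.7, -15.0], [48.3, -22.5], [52.4, -31.0], [54.7, -40.1]]
3 [[0.5, -9.4], [-0.8, -18.7], [-3.9, -27.6], [-8.7, -35.7], [-15.0, -42.7], [-22.5, -48.3], [-31.0, -52.4], [-40.1, -54.7]]
```

>>> {"name": "play_rows", "arguments": {
  "commands": [
    {"dp": [-0.0094, -0.0005, 0], "delta_rot": [0, 0, 0], "gripper": -1},
    {"dp": [-0.0187, 0.0008, 0], "delta_rot": [0, 0, 0], "gripper": -1},
    {"dp": [-0.0276, 0.0039, 0], "delta_rot": [0, 0, 0], "gripper": -1},
    {"dp": [-0.0357, 0.0087, 0], "delta_rot": [0, 0, 0], "gripper": -1},
    {"dp": [-0.0427, 0.015, 0], "delta_rot": [0, 0, 0], "gripper": -1},
    {"dp": [-0.0483, 0.0225, 0], "delta_rot": [0, 0, 0], "gripper": -1},
    {"dp": [-0.0524, 0.031, 0], "delta_rot": [0, 0, 0], "gripper": -1},
    {"dp": [-0.0547, 0.0401, 0], "delta_rot": [0, 0, 0], "gripper": -1}
  ]
}}

```text
time_s: 4.08
ee_pos: [484.7, -213.7, 175.2]
eef_rot: [3.141, 0.013, 1.725]
force: [-4.2, -15.9, 0.6]
grip_width: 0.205
```

```bash
python3 w.py 11.25|head -2
```

```text
t 4.08 theta 81.5 r 48.0 F [ -4.2 -15.9   0.6] Ftan -13.9 Frad 8.7 z 175.2 w 0.205
pos [ 484.7 -213.7  175.2]
```

>>> {"name": "play_rows", "arguments": {
  "commands": [
    {"dp": [-0.0005, 0.0094, 0], "delta_rot": [0, 0, 0], "gripper": -1},
    {"dp": [0.0008, 0.0187, 0], "delta_rot": [0, 0, 0], "gripper": -1},
    {"dp": [0.0039, 0.0276, 0], "delta_rot": [0, 0, 0], "gripper": -1},
    {"dp": [0.0087, 0.0357, 0], "delta_rot": [0, 0, 0], "gripper": -1},
    {"dp": [0.015, 0.0427, 0], "delta_rot": [0, 0, 0], "gripper": -1},
    {"dp": [0.0225, 0.0483, 0], "delta_rot": [0, 0, 0], "gripper": -1},
    {"dp": [0.031, 0.0524, 0], "delta_rot": [0, 0, 0], "gripper": -1},
    {"dp": [0.0401, 0.0547, 0], "delta_rot": [0, 0, 0], "gripper": -1}
  ]
}}

```text
time_s: 4.75
ee_pos: [518.7, -153.6, 174.8]
eef_rot: [-3.131, 0.001, 1.725]
force: [-11.9, -3.0, 14.8]
grip_width: 0.206
```

```bash
python3 w.py 11.25|head -2
```

```text
t 4.75 theta 174.2 r 47.4 F [-11.9  -3.   14.8] Ftan -12.2 Frad 0.1 z 174.8 w 0.206
pos [ 518.7 -153.6  174.8]
```

>>> {"name": "play_rows", "arguments": {
  "commands": [
    {"dp": [0.0094, 0.0005, 0], "delta_rot": [0, 0, 0], "gripper": -1},
    {"dp": [0.0187, -0.0008, 0], "delta_rot": [0, 0, 0], "gripper": -1},
    {"dp": [0.0276, -0.0039, 0], "delta_rot": [0, 0, 0], "gripper": -1},
    {"dp": [0.0357, -0.0087, 0], "delta_rot": [0, 0, 0], "gripper": -1},
    {"dp": [0.0427, -0.015, 0], "delta_rot": [0, 0, 0], "gripper": -1},
    {"dp": [0.0483, -0.0225, 0], "delta_rot": [0, 0, 0], "gripper": -1},
    {"dp": [0.0524, -0.031, 0], "delta_rot": [0, 0, 0], "gripper": -1},
    {"dp": [0.0547, -0.0401, 0], "delta_rot": [0, 0, 0], "gripper": -1}
  ]
}}

```text
time_s: 5.42
ee_pos: [576.9, -187.7, 174.9]
eef_rot: [-3.139, -0.01, 1.724]
force: [-4.2, 14.5, 11.8]
grip_width: 0.207
```

```bash
python3 w.py 11.25|head -2
```

```text
t 5.42 theta 264.4 r 47.8 F [-4.2 14.5 11.8] Ftan -15.1 Frad -0.5 z 174.9 w 0.207
pos [ 576.9 -187.7  174.9]
```

>>> {"name": "play_rows", "arguments": {
  "commands": [
    {"dp": [0.0005, -0.0094, 0], "delta_rot": [0, 0, 0], "gripper": -1},
    {"dp": [-0.0008, -0.0187, 0], "delta_rot": [0, 0, 0], "gripper": -1},
    {"dp": [-0.0039, -0.0276, 0], "delta_rot": [0, 0, 0], "gripper": -1},
    {"dp": [-0.0087, -0.0357, 0], "delta_rot": [0, 0, 0], "gripper": -1},
    {"dp": [-0.015, -0.0427, 0], "delta_rot": [0, 0, 0], "gripper": -1},
    {"dp": [-0.0225, -0.0483, 0], "delta_rot": [0, 0, 0], "gripper": -1},
    {"dp": [-0.031, -0.0524, 0], "delta_rot": [0, 0, 0], "gripper": -1},
    {"dp": [-0.0401, -0.0547, 0], "delta_rot": [0, 0, 0], "gripper": -1}
  ]
}}

```text
time_s: 6.08
ee_pos: [544.4, -246.2, 175.2]
eef_rot: [3.129, 0.0, 1.723]
force: [13.4, 5.8, -2.4]
grip_width: 0.204
```

```bash
python3 w.py 11.25|head -2
```

```text
t 6.08 theta 352.3 r 48.7 F [13.4  5.8 -2.4] Ftan -14.5 Frad -1.7 z 175.2 w 0.204
pos [ 544.4 -246.2  175.2]
```

>>> {"name": "play_rows", "arguments": {
  "commands": [
    {"dp": [-0.0094, -0.0005, 0], "delta_rot": [0, 0, 0], "gripper": -1},
    {"dp": [-0.0187, 0.0008, 0], "delta_rot": [0, 0, 0], "gripper": -1},
    {"dp": [-0.0276, 0.0039, 0], "delta_rot": [0, 0, 0], "gripper": -1},
    {"dp": [-0.0357, 0.0087, 0], "delta_rot": [0, 0, 0], "gripper": -1},
    {"dp": [-0.0427, 0.015, 0], "delta_rot": [0, 0, 0], "gripper": -1},
    {"dp": [-0.0483, 0.0225, 0], "delta_rot": [0, 0, 0], "gripper": -1},
    {"dp": [-0.0524, 0.031, 0], "delta_rot": [0, 0, 0], "gripper": -1},
    {"dp": [-0.0547, 0.0401, 0], "delta_rot": [0, 0, 0], "gripper": -1}
  ]
}}

```text
time_s: 6.75
ee_pos: [484.6, -213.6, 175.2]
eef_rot: [-3.142, 0.013, 1.725]
force: [-3.1, -16.2, 2.0]
grip_width: 0.203
```

```bash
python3 w.py 11.25|head -2
```

```text
t 6.75 theta 81.7 r 48.1 F [ -3.1 -16.2   2. ] Ftan -14.6 Frad 7.7 z 175.2 w 0.203
pos [ 484.6 -213.6  175.2]
```

>>> {"name": "play_rows", "arguments": {
  "commands": [
    {"dp": [-0.0005, 0.0094, 0], "delta_rot": [0, 0, 0], "gripper": -1},
    {"dp": [0.0008, 0.0187, 0], "delta_rot": [0, 0, 0], "gripper": -1},
    {"dp": [0.0039, 0.0276, 0], "delta_rot": [0, 0, 0], "gripper": -1},
    {"dp": [0.0087, 0.0357, 0], "delta_rot": [0, 0, 0], "gripper": -1},
    {"dp": [0.015, 0.0427, 0], "delta_rot": [0, 0, 0], "gripper": -1},
    {"dp": [0.0225, 0.0483, 0], "delta_rot": [0, 0, 0], "gripper": -1},
    {"dp": [0.031, 0.0524, 0], "delta_rot": [0, 0, 0], "gripper": -1},
    {"dp": [0.0401, 0.0547, 0], "delta_rot": [0, 0, 0], "gripper": -1}
  ]
}}

```text
time_s: 7.42
ee_pos: [519.1, -153.5, 174.8]
eef_rot: [-3.132, 0.001, 1.725]
force: [-14.4, -3.7, 14.3]
grip_width: 0.211
```

```bash
python3 w.py 11.25|head -2
```

```text
t 7.42 theta 174.7 r 47.4 F [-14.4  -3.7  14.3] Ftan -14.8 Frad -0.1 z 174.8 w 0.211
pos [ 519.1 -153.5  174.8]
```

Still resisting at 1.49 turns.

>>> {"name": "play_rows", "arguments": {
  "commands": [
    {"dp": [0.0094, 0.0005, 0], "delta_rot": [0, 0, 0], "gripper": -1},
    {"dp": [0.0187, -0.0008, 0], "delta_rot": [0, 0, 0], "gripper": -1},
    {"dp": [0.0276, -0.0039, 0], "delta_rot": [0, 0, 0], "gripper": -1},
    {"dp": [0.0357, -0.0087, 0], "delta_rot": [0, 0, 0], "gripper": -1},
    {"dp": [0.0427, -0.015, 0], "delta_rot": [0, 0, 0], "gripper": -1},
    {"dp": [0.0483, -0.0225, 0], "delta_rot": [0, 0, 0], "gripper": -1},
    {"dp": [0.0524, -0.031, 0], "delta_rot": [0, 0, 0], "gripper": -1},
    {"dp": [0.0547, -0.0401, 0], "delta_rot": [0, 0, 0], "gripper": -1}
  ]
}}

```text
time_s: 8.08
ee_pos: [577.1, -188.0, 174.9]
eef_rot: [-3.14, -0.009, 1.724]
force: [-4.9, 12.2, 8.9]
grip_width: 0.205
```

```bash
python3 w.py 11.25|head -2
```

```text
t 8.08 theta 264.9 r 47.9 F [-4.9 12.2  8.9] Ftan -13.0 Frad -1.8 z 174.9 w 0.205
pos [ 577.1 -188.   174.9]
```

>>> {"name": "play_rows", "arguments": {
  "commands": [
    {"dp": [0, 0, 0], "delta_rot": [0, 0, 0], "gripper": -1},
    {"dp": [0, 0, 0], "delta_rot": [0, 0, 0], "gripper": -1},
    {"dp": [0, 0, 0], "delta_rot": [0, 0, 0], "gripper": -1}
  ]
}}

```text
time_s: 8.33
ee_pos: [577.4, -189.4, 174.9]
eef_rot: [-3.14, -0.006, 1.723]
force: [-3.5, 9.7, 10.5]
grip_width: 0.206
```

```bash
python3 w.py 11.25|head -2
```

```text
t 8.33 theta 266.6 r 47.9 F [-3.5  9.7 10.5] Ftan -10.2 Frad -1.3 z 174.9 w 0.206
pos [ 577.4 -189.4  174.9]
```

>>> {"name": "play_rows", "arguments": {
  "commands": [
    {"dp": [0.0005, -0.0094, 0], "delta_rot": [0, 0, 0], "gripper": -1},
    {"dp": [-0.0008, -0.0187, 0], "delta_rot": [0, 0, 0], "gripper": -1},
    {"dp": [-0.0039, -0.0276, 0], "delta_rot": [0, 0, 0], "gripper": -1},
    {"dp": [-0.0087, -0.0357, 0], "delta_rot": [0, 0, 0], "gripper": -1},
    {"dp": [-0.015, -0.0427, 0], "delta_rot": [0, 0, 0], "gripper": -1},
    {"dp": [-0.0225, -0.0483, 0], "delta_rot": [0, 0, 0], "gripper": -1},
    {"dp": [-0.031, -0.0524, 0], "delta_rot": [0, 0, 0], "gripper": -1},
    {"dp": [-0.0401, -0.0547, 0], "delta_rot": [0, 0, 0], "gripper": -1}
  ]
}}

```text
time_s: 9.0
ee_pos: [541.8, -247.0, 175.1]
eef_rot: [3.134, 0.0, 1.723]
force: [6.7, 3.8, 0.8]
grip_width: 0.207
```

```bash
python3 w.py 11.25|head -2
```

```text
t 9.0 theta 355.4 r 48.8 F [6.7 3.8 0.8] Ftan -7.4 Frad -2.2 z 175.1 w 0.207
pos [ 541.8 -247.   175.1]
```

>>> {"name": "play_rows", "arguments": {
  "commands": [
    {"dp": [0, 0, 0], "delta_rot": [0, 0, 0], "gripper": -1},
    {"dp": [0, 0, 0], "delta_rot": [0, 0, 0], "gripper": -1},
    {"dp": [0, 0, 0], "delta_rot": [0, 0, 0], "gripper": -1},
    {"dp": [0, 0, 0], "delta_rot": [0, 0, 0], "gripper": -1}
  ]
}}

```text
time_s: 9.33
ee_pos: [539.8, -247.4, 175.0]
eef_rot: [3.14, 0.001, 1.724]
force: [2.0, 1.6, 6.6]
grip_width: 0.209
```

```bash
python3 w.py 11.25|head -2
```

```text
t 9.33 theta 357.8 r 48.8 F [2.  1.6 6.6] Ftan -2.3 Frad -1.2 z 175.0 w 0.209
pos [ 539.8 -247.4  175. ]
```

The static resistance fell from 10 N to 2 N, so the piston is out at 1.99 turns. I'll let go and rise.

>>> {"name": "play_rows", "arguments": {
  "commands": [
    {"dp": [0, 0, 0], "delta_rot": [0, 0, 0], "gripper": 1},
    {"dp": [0, 0, 0], "delta_rot": [0, 0, 0], "gripper": 1},
    {"dp": [0, 0, 0], "delta_rot": [0, 0, 0], "gripper": 1},
    {"dp": [0, 0, 0], "delta_rot": [0, 0, 0], "gripper": 1},
    {"dp": [0, 0, 0], "delta_rot": [0, 0, 0], "gripper": 1},
    {"dp": [0, 0, 0.03], "delta_rot": [0, 0, 0], "gripper": 1},
    {"dp": [0, 0, 0.06], "delta_rot": [0, 0, 0], "gripper": 1},
    {"dp": [0, 0, 0.08], "delta_rot": [0, 0, 0], "gripper": 1}
  ]
}}

```text
time_s: 10.0
ee_pos: [539.1, -247.7, 256.1]
eef_rot: [3.141, 0.001, 1.724]
force: [-0.2, 0.7, -0.3]
grip_width: 0.999
```

```bash
python3 - <<'E'
from h import *
s=arm.sense();print(s['time_s'],s['ee_pos'],s['eef_rot'])
shot('side','s3.png',(205,170,315,280),5.4)
t=cams.camera('top');cv2.imwrite('pics/raw_t3.png',t[:,:,::-1])
# gold rim ellipses, drawn check: circle r=156 at z=23 about guess
S=cv2.imread('pics/raw_s3.png')
def draw(n,im,c):
    for r,z in((156,23),(115,7)):
        pts=np.array([proj(n,[c[0]+r*np.cos(a),c[1]+r*np.sin(a),z]) for a in np.linspace(0,6.28,60)])
        cv2.polylines(im,[(pts*4).round().astype(int).reshape(-1,1,2)],True,(0,255,0),1)
    return im
a=draw('top',cv2.resize(t[:,:,::-1],None,fx=4,fy=4),(548,430))[560:960,340:840]
b=draw('side',cv2.resize(S,None,fx=4,fy=4),(548,430))[540:760,740:1140]
o=np.zeros((620,500,3),np.uint8); o[:400]=a;o[400:,:400]=b; cv2.imwrite('pics/tray2.png',o)
E
```

```text
10.0 [ 539.08565721 -247.72499764  256.11316899] [3.14082029e+00 9.94375561e-04 1.72366679e+00]
```

View pics/s3.png

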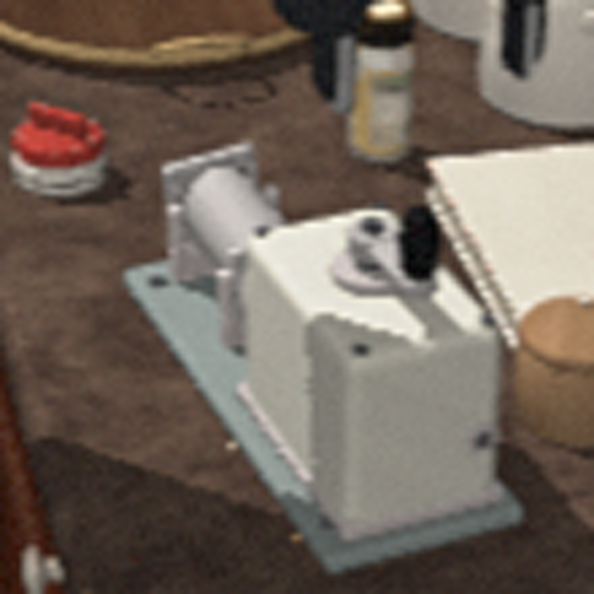

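View pics/tray2.png

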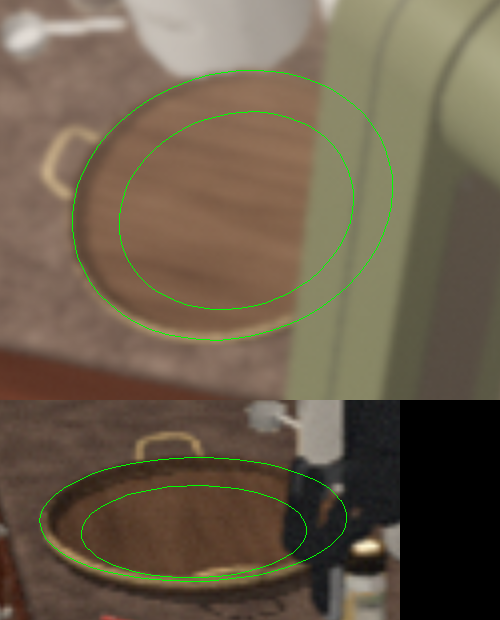

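The crank has stayed wound: the grip is where it was left and the pin is flush. The tray circle fits at (548,430). Going above the barrel now.

>>> {"name": "play_rows", "arguments": {
  "commands": [
    {"dp": [-0.006, 0.04, 0], "delta_rot": [0, 0, 0], "gripper": 1},
    {"dp": [-0.012, 0.08, 0], "delta_rot": [0, 0, 0], "gripper": 1},
    {"dp": [-0.018, 0.12, 0], "delta_rot": [0, 0, 0], "gripper": 1},
    {"dp": [-0.025, 0.16, 0], "delta_rot": [0, 0, 0], "gripper": 1},
    {"dp": [-0.033, 0.19, -0.02], "delta_rot": [0, 0, 0], "gripper": 1},
    {"dp": [-0.033, 0.2055, -0.05], "delta_rot": [0, 0, 0], "gripper": 1},
    {"dp": [-0.033, 0.2055, -0.08], "delta_rot": [0, 0, 0], "gripper": 1},
    {"dp": [-0.033, 0.2055, -0.11], "delta_rot": [0, 0, 0], "gripper": 1}
  ]
}}

```text
time_s: 10.77
ee_pos: [504.8, -40.3, 142.9]
eef_rot: [-3.142, 0.0, 1.726]
force: [-0.2, -0.5, -0.5]
grip_width: 1.0
```

```bash
python3 - <<'E'
from h import *
T=lambda x,y:(x/7.4+230,y/7.4+190)
t=cv2.imread('pics/t0c.png',0)
for x in(150,180,210,240): print(x,[int(v) for v in t[140:275:6,x]])
print(onz('top',T(204,204),59).round(1))
shot('side','s4.png',(205,150,295,240),6.5)
s=arm.sense();print(s['time_s'],s['ee_pos'],s['eef_rot'])
E
```

```text
150 [96, 101, 109, 118, 127, 135, 142, 149, 154, 158, 162, 166, 167, 166, 164, 161, 156, 151, 145, 139, 134, 134, 136]
180 [107, 102, 103, 113, 126, 136, 141, 146, 151, 155, 160, 164, 167, 167, 165, 162, 158, 153, 148, 143, 136, 135, 136]
210 [124, 119, 116, 117, 127, 146, 168, 184, 188, 187, 179, 172, 169, 168, 166, 164, 160, 156, 150, 145, 140, 137, 136]
240 [122, 124, 127, 132, 140, 153, 169, 185, 196, 205, 211, 215, 218, 219, 218, 210, 192, 170, 155, 149, 144, 141, 139]
[509.7 -39.6  59. ]
10.8167 [500.80346206 -40.22260018 137.27402517] [-3.13102023 -0.00328473  1.72550493]
```

View pics/s4.png

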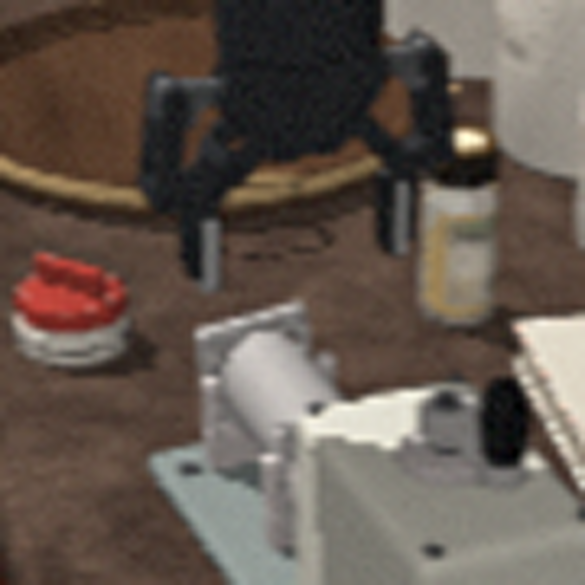

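>>> {"name": "play_rows", "arguments": {
  "commands": [
    {"dp": [0, 0, 0], "delta_rot": [0, 0, 0], "gripper": 1},
    {"dp": [0, 0, 0], "delta_rot": [0, 0, 0], "gripper": 1},
    {"dp": [0, 0, 0], "delta_rot": [0, 0, 0], "gripper": 1},
    {"dp": [0, 0, 0], "delta_rot": [0, 0, 0], "gripper": 1}
  ]
}}

```text
time_s: 11.15
ee_pos: [507.3, -42.4, 146.0]
eef_rot: [3.138, 0.001, 1.723]
force: [0.7, -0.7, 0.3]
grip_width: 1.0
```

>>> {"name": "play_rows", "arguments": {
  "commands": [
    {"dp": [0, 0, -0.02], "delta_rot": [0, 0, 0], "gripper": 1},
    {"dp": [0, 0, -0.04], "delta_rot": [0, 0, 0], "gripper": 1},
    {"dp": [0, 0, -0.055], "delta_rot": [0, 0, 0], "gripper": 1},
    {"dp": [0, 0, -0.07], "delta_rot": [0, 0, 0], "gripper": 1},
    {"dp": [0, 0, -0.08], "delta_rot": [0, 0, 0], "gripper": 1},
    {"dp": [0, 0, -0.086], "delta_rot": [0, 0, 0], "gripper": 1},
    {"dp": [0, 0, -0.086], "delta_rot": [0, 0, 0], "gripper": 1},
    {"dp": [0, 0, -0.086], "delta_rot": [0, 0, 0], "gripper": 1}
  ],
  "grip_force": 20
}}

```text
time_s: 11.82
ee_pos: [506.3, -42.0, 58.7]
eef_rot: [3.141, 0.0, 1.724]
force: [0.1, -0.4, -0.7]
grip_width: 0.997
```

>>> {"name": "play_rows", "arguments": {
  "commands": [
    {"dp": [0, 0, 0], "delta_rot": [0, 0, 0], "gripper": 0.3},
    {"dp": [0, 0, 0], "delta_rot": [0, 0, 0], "gripper": 0.3},
    {"dp": [0, 0, 0], "delta_rot": [0, 0, 0], "gripper": 0.3},
    {"dp": [0, 0, 0], "delta_rot": [0, 0, 0], "gripper": 0.3}
  ]
}}

```text
time_s: 12.15
ee_pos: [506.2, -41.8, 58.7]
eef_rot: [3.141, 0.0, 1.724]
force: [0.1, 0.5, -0.3]
grip_width: 0.649
```

```bash
python3 - <<'E'
from h import *
shot('side','s5.png',(215,170,275,230),9.5)
s=arm.sense();print(s['time_s'],s['ee_pos'],s['eef_rot'],s['force'],s['grip_width'])
E
```

```text
12.2 [506.01502225 -41.84328922  58.61778954] [3.14084275e+00 2.53018487e-04 1.72385481e+00] [-0.27732383  0.40239153  0.05549367] 0.6480434323381827
```

View pics/s5.png

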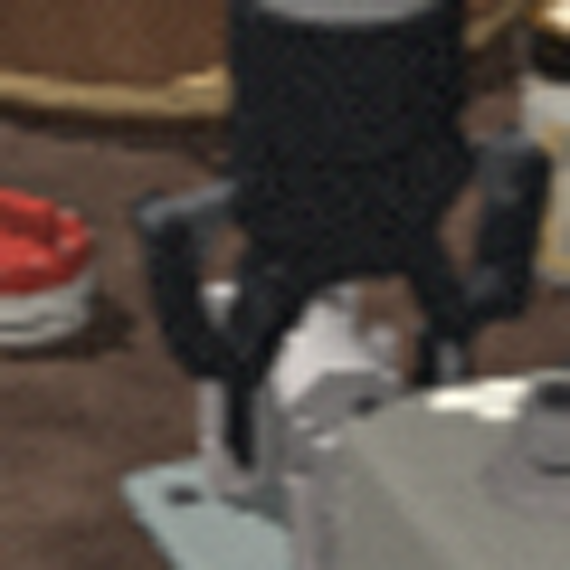

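The fingers straddle the barrel between the saddles with no contact force. I'll close gently in stages.

>>> {"name": "play_rows", "arguments": {
  "commands": [
    {"dp": [0, 0, 0], "delta_rot": [0, 0, 0], "gripper": 0.16},
    {"dp": [0, 0, 0], "delta_rot": [0, 0, 0], "gripper": 0.16},
    {"dp": [0, 0, 0], "delta_rot": [0, 0, 0], "gripper": 0.12},
    {"dp": [0, 0, 0], "delta_rot": [0, 0, 0], "gripper": 0.12}
  ]
}}

```text
time_s: 12.53
ee_pos: [505.7, -41.8, 58.2]
eef_rot: [-3.142, -0.0, 1.724]
force: [-1.0, 0.2, -0.3]
grip_width: 0.563
```

>>> {"name": "play_rows", "arguments": {
  "commands": [
    {"dp": [0, 0, 0], "delta_rot": [0, 0, 0], "gripper": 0.06},
    {"dp": [0, 0, 0], "delta_rot": [0, 0, 0], "gripper": 0.06},
    {"dp": [0, 0, 0], "delta_rot": [0, 0, 0], "gripper": 0.03},
    {"dp": [0, 0, 0], "delta_rot": [0, 0, 0], "gripper": 0.03}
  ]
}}

```text
time_s: 12.87
ee_pos: [505.7, -41.8, 58.3]
eef_rot: [-3.142, -0.0, 1.724]
force: [-0.9, 0.4, 1.3]
grip_width: 0.526
```

>>> {"name": "play_rows", "arguments": {
  "commands": [
    {"dp": [0, 0, 0], "delta_rot": [0, 0, 0], "gripper": -0.1},
    {"dp": [0, 0, 0], "delta_rot": [0, 0, 0], "gripper": -0.3},
    {"dp": [0, 0, 0], "delta_rot": [0, 0, 0], "gripper": -0.3},
    {"dp": [0, 0, 0], "delta_rot": [0, 0, 0], "gripper": -1},
    {"dp": [0, 0, 0], "delta_rot": [0, 0, 0], "gripper": -1}
  ],
  "grip_force": 20
}}

```text
time_s: 13.28
ee_pos: [505.8, -41.8, 58.3]
eef_rot: [3.142, 0.0, 1.724]
force: [-1.3, 0.7, 1.4]
grip_width: 0.521
```

>>> {"name": "play_rows", "arguments": {
  "commands": [
    {"dp": [0, 0, 0], "delta_rot": [0, 0, 0], "gripper": -1},
    {"dp": [0, 0, 0], "delta_rot": [0, 0, 0], "gripper": -1},
    {"dp": [0, 0, 0], "delta_rot": [0, 0, 0], "gripper": -1}
  ],
  "grip_force": 45
}}

```text
time_s: 13.53
ee_pos: [505.8, -41.8, 58.4]
eef_rot: [3.141, 0.0, 1.724]
force: [-1.3, -0.0, 3.7]
grip_width: 0.516
```

Gripped with little side force. Now a slow lift of a few mm to check the resistance.

>>> {"name": "play_rows", "arguments": {
  "commands": [
    {"dp": [0, 0, 0.0015], "delta_rot": [0, 0, 0], "gripper": -1},
    {"dp": [0, 0, 0.003], "delta_rot": [0, 0, 0], "gripper": -1},
    {"dp": [0, 0, 0.0045], "delta_rot": [0, 0, 0], "gripper": -1},
    {"dp": [0, 0, 0.006], "delta_rot": [0, 0, 0], "gripper": -1}
  ]
}}

```text
time_s: 13.87
ee_pos: [505.6, -41.8, 64.0]
eef_rot: [-3.141, -0.0, 1.724]
force: [-0.2, -0.1, -2.9]
grip_width: 0.516
```

>>> {"name": "play_rows", "arguments": {
  "commands": [
    {"dp": [0, 0, 0.006], "delta_rot": [0, 0, 0], "gripper": -1},
    {"dp": [0, 0, 0.014], "delta_rot": [0, 0, 0], "gripper": -1},
    {"dp": [0, 0, 0.024], "delta_rot": [0, 0, 0], "gripper": -1},
    {"dp": [0, 0, 0.036], "delta_rot": [0, 0, 0], "gripper": -1},
    {"dp": [0, 0, 0.05], "delta_rot": [0, 0, 0], "gripper": -1},
    {"dp": [0, 0, 0.065], "delta_rot": [0, 0, 0], "gripper": -1},
    {"dp": [0, 0, 0.08], "delta_rot": [0, 0, 0], "gripper": -1},
    {"dp": [0, 0, 0.095], "delta_rot": [0, 0, 0], "gripper": -1}
  ]
}}

```text
time_s: 14.53
ee_pos: [505.8, -41.8, 161.0]
eef_rot: [3.141, 0.0, 1.724]
force: [-0.1, 0.2, -3.6]
grip_width: 0.513
```

>>> {"name": "play_rows", "arguments": {
  "commands": [
    {"dp": [0, 0.015, 0.01], "delta_rot": [0, 0, 0], "gripper": -1},
    {"dp": [0.004, 0.045, 0.02], "delta_rot": [0, 0, 0], "gripper": -1},
    {"dp": [0.007, 0.075, 0.02], "delta_rot": [0, 0, 0], "gripper": -1},
    {"dp": [0.01, 0.105, 0.02], "delta_rot": [0, 0, 0], "gripper": -1},
    {"dp": [0.013, 0.135, 0.02], "delta_rot": [0, 0, 0], "gripper": -1},
    {"dp": [0.016, 0.165, 0.02], "delta_rot": [0, 0, 0], "gripper": -1},
    {"dp": [0.019, 0.195, 0.02], "delta_rot": [0, 0, 0], "gripper": -1},
    {"dp": [0.022, 0.225, 0.02], "delta_rot": [0, 0, 0], "gripper": -1}
  ]
}}

```text
time_s: 15.2
ee_pos: [527.6, 184.7, 180.4]
eef_rot: [3.141, -0.0, 1.724]
force: [0.2, -0.3, -1.8]
grip_width: 0.515
```

>>> {"name": "play_rows", "arguments": {
  "commands": [
    {"dp": [0.003, 0.03, 0], "delta_rot": [0, 0, 0], "gripper": -1},
    {"dp": [0.006, 0.06, 0], "delta_rot": [0, 0, 0], "gripper": -1},
    {"dp": [0.009, 0.09, 0], "delta_rot": [0, 0, 0], "gripper": -1},
    {"dp": [0.012, 0.12, 0], "delta_rot": [0, 0, 0], "gripper": -1},
    {"dp": [0.014, 0.15, 0], "delta_rot": [0, 0, 0], "gripper": -1},
    {"dp": [0.016, 0.18, 0], "delta_rot": [0, 0, 0], "gripper": -1},
    {"dp": [0.018, 0.21, 0], "delta_rot": [0, 0, 0], "gripper": -1},
    {"dp": [0.02, 0.24, 0], "delta_rot": [0, 0, 0], "gripper": -1}
  ]
}}

```text
time_s: 15.87
ee_pos: [547.4, 424.6, 180.2]
eef_rot: [3.141, -0.0, 1.724]
force: [0.6, 1.0, -2.7]
grip_width: 0.513
```

>>> {"name": "play_rows", "arguments": {
  "commands": [
    {"dp": [0, 0.003, 0], "delta_rot": [0, 0, 0], "gripper": -1},
    {"dp": [0, 0.003, 0], "delta_rot": [0, 0, 0], "gripper": -1},
    {"dp": [0, 0.003, 0], "delta_rot": [0, 0, 0], "gripper": -1},
    {"dp": [0, 0.003, 0], "delta_rot": [0, 0, 0], "gripper": -1},
    {"dp": [0, 0.003, 0], "delta_rot": [0, 0, 0], "gripper": -1}
  ]
}}

```text
time_s: 16.28
ee_pos: [547.7, 424.7, 179.5]
eef_rot: [-3.141, 0.001, 1.723]
force: [0.9, 0.3, -3.5]
grip_width: 0.513
```

```bash
python3 - <<'E'
from h import *
shot('side','s6.png',(185,120,275,210),6.5)
s=arm.sense();print(s['time_s'],s['ee_pos'],s['eef_rot'],s['force'],s['grip_width'])
E
```

```text
16.3333 [547.83042087 424.75108184 179.50656274] [-3.14130300e+00  4.21006736e-04  1.72240892e+00] [ 0.00998825  0.35760061 -2.24329873] 0.5195776568823974
```

View pics/s6.png

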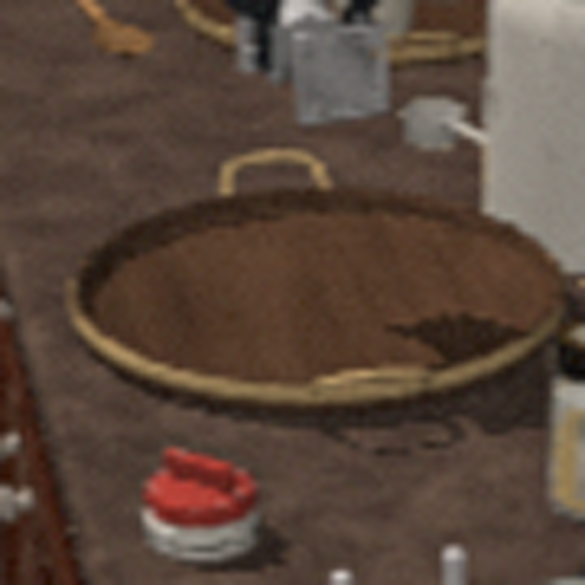

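The barrel hangs level above the tray at (340,70), the tray is clear, and the bystanders in view are undisturbed. Lowering, slowly at the end.

>>> {"name": "play_rows", "arguments": {
  "commands": [
    {"dp": [0, 0, -0.015], "delta_rot": [0, 0, 0], "gripper": -1},
    {"dp": [0, 0, -0.035], "delta_rot": [0, 0, 0], "gripper": -1},
    {"dp": [0, 0, -0.055], "delta_rot": [0, 0, 0], "gripper": -1},
    {"dp": [0, 0, -0.075], "delta_rot": [0, 0, 0], "gripper": -1},
    {"dp": [0, 0, -0.095], "delta_rot": [0, 0, 0], "gripper": -1},
    {"dp": [0, 0, -0.112], "delta_rot": [0, 0, 0], "gripper": -1},
    {"dp": [0, 0, -0.125], "delta_rot": [0, 0, 0], "gripper": -1},
    {"dp": [0, 0, -0.133], "delta_rot": [0, 0, 0], "gripper": -1}
  ]
}}

```text
time_s: 17.0
ee_pos: [547.3, 424.8, 44.6]
eef_rot: [-3.139, 0.001, 1.723]
force: [-0.6, 0.4, -2.1]
grip_width: 0.518
```

>>> {"name": "play_rows", "arguments": {
  "commands": [
    {"dp": [0, 0, -0.001], "delta_rot": [0, 0, 0], "gripper": -1},
    {"dp": [0, 0, -0.002], "delta_rot": [0, 0, 0], "gripper": -1},
    {"dp": [0, 0, -0.003], "delta_rot": [0, 0, 0], "gripper": -1},
    {"dp": [0, 0, -0.004], "delta_rot": [0, 0, 0], "gripper": -1},
    {"dp": [0, 0, -0.005], "delta_rot": [0, 0, 0], "gripper": -1},
    {"dp": [0, 0, -0.006], "delta_rot": [0, 0, 0], "gripper": -1},
    {"dp": [0, 0, -0.007], "delta_rot": [0, 0, 0], "gripper": -1},
    {"dp": [0, 0, -0.008], "delta_rot": [0, 0, 0], "gripper": -1}
  ]
}}

```text
time_s: 17.67
ee_pos: [547.8, 426.3, 38.4]
eef_rot: [3.141, -0.0, 1.724]
force: [-0.4, 0.1, -2.2]
grip_width: 0.514
```

>>> {"name": "play_rows", "arguments": {
  "commands": [
    {"dp": [0, 0, -0.0008], "delta_rot": [0, 0, 0], "gripper": -1},
    {"dp": [0, 0, -0.0016], "delta_rot": [0, 0, 0], "gripper": -1},
    {"dp": [0, 0, -0.0024], "delta_rot": [0, 0, 0], "gripper": -1},
    {"dp": [0, 0, -0.003], "delta_rot": [0, 0, 0], "gripper": -1},
    {"dp": [0, 0, -0.003], "delta_rot": [0, 0, 0], "gripper": -1}
  ]
}}

```text
time_s: 18.08
ee_pos: [547.7, 426.1, 35.0]
eef_rot: [-3.141, 0.0, 1.724]
force: [0.2, 0.5, -2.6]
grip_width: 0.518
```

>>> {"name": "play_rows", "arguments": {
  "commands": [
    {"dp": [0, 0, -0.0005], "delta_rot": [0, 0, 0], "gripper": -1},
    {"dp": [0, 0, -0.001], "delta_rot": [0, 0, 0], "gripper": -1},
    {"dp": [0, 0, -0.0015], "delta_rot": [0, 0, 0], "gripper": -1},
    {"dp": [0, 0, -0.0015], "delta_rot": [0, 0, 0], "gripper": -1}
  ]
}}

```text
time_s: 18.42
ee_pos: [547.8, 426.2, 33.8]
eef_rot: [3.141, -0.0, 1.724]
force: [0.8, -0.6, -1.9]
grip_width: 0.514
```

>>> {"name": "play_rows", "arguments": {
  "commands": [
    {"dp": [0, 0, -0.0005], "delta_rot": [0, 0, 0], "gripper": -1},
    {"dp": [0, 0, -0.001], "delta_rot": [0, 0, 0], "gripper": -1},
    {"dp": [0, 0, -0.0015], "delta_rot": [0, 0, 0], "gripper": -1},
    {"dp": [0, 0, -0.0015], "delta_rot": [0, 0, 0], "gripper": -1}
  ]
}}

```text
time_s: 18.75
ee_pos: [547.9, 426.2, 33.7]
eef_rot: [3.141, -0.0, 1.724]
force: [-2.0, -2.2, 6.3]
grip_width: 0.513
```

Contact, with about +9 N change from the free-hanging reading. Opening gradually; I'll rise only once the jaws are open.

>>> {"name": "play_rows", "arguments": {
  "commands": [
    {"dp": [0, 0, 0.001], "delta_rot": [0, 0, 0], "gripper": 0.1},
    {"dp": [0, 0, 0.001], "delta_rot": [0, 0, 0], "gripper": 0.2},
    {"dp": [0, 0, 0.001], "delta_rot": [0, 0, 0], "gripper": 0.4},
    {"dp": [0, 0, 0.001], "delta_rot": [0, 0, 0], "gripper": 0.7},
    {"dp": [0, 0, 0.001], "delta_rot": [0, 0, 0], "gripper": 1},
    {"dp": [0, 0, 0.001], "delta_rot": [0, 0, 0], "gripper": 1},
    {"dp": [0, 0, 0.001], "delta_rot": [0, 0, 0], "gripper": 1}
  ]
}}

```text
time_s: 19.33
ee_pos: [547.7, 426.2, 33.0]
eef_rot: [-3.141, 0.0, 1.724]
force: [-0.8, 0.1, -0.2]
grip_width: 0.999
```

>>> {"name": "play_rows", "arguments": {
  "commands": [
    {"dp": [0, 0, 0.01], "delta_rot": [0, 0, 0], "gripper": 1},
    {"dp": [0, 0, 0.025], "delta_rot": [0, 0, 0], "gripper": 1},
    {"dp": [0, 0, 0.05], "delta_rot": [0, 0, 0], "gripper": 1},
    {"dp": [0, 0, 0.08], "delta_rot": [0, 0, 0], "gripper": 1},
    {"dp": [0, 0, 0.11], "delta_rot": [0, 0, 0], "gripper": 1},
    {"dp": [0, 0, 0.14], "delta_rot": [0, 0, 0], "gripper": 1},
    {"dp": [0, 0, 0.17], "delta_rot": [0, 0, 0], "gripper": 1},
    {"dp": [0, 0, 0.2], "delta_rot": [0, 0, 0], "gripper": 1}
  ]
}}

```text
time_s: 20.0
ee_pos: [547.5, 426.0, 235.7]
eef_rot: [3.141, -0.0, 1.724]
force: [0.3, -0.7, -0.8]
grip_width: 1.001
```

```bash
python3 - <<'E'
from h import *
shot('side','s7.png',(170,110,365,320),2.8)
s=arm.sense();print(s['time_s'],s['ee_pos'],s['force'],s['grip_width'],proj('side',[548,430,12]))
E
```

```text
20.05 [550.36982886 428.0345283  243.21351826] [2.50669823 1.62286085 3.59111958] 0.9986724881963193 [233.45511087 166.00902455]
```

View pics/s7.png

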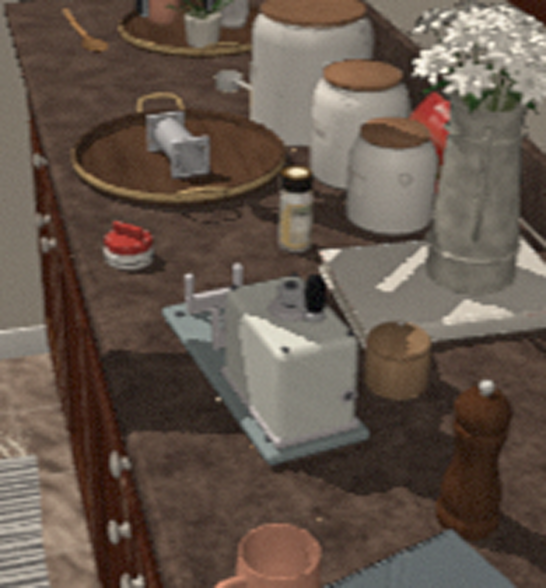

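The barrel lies on its side in the middle of the tray (178,148). The crank is still wound, and the bystanders have not moved. I'll let the arm settle, then hand in.

>>> {"name": "play_rows", "arguments": {
  "commands": [
    {"dp": [0, 0, 0], "delta_rot": [0, 0, 0], "gripper": 1},
    {"dp": [0, 0, 0], "delta_rot": [0, 0, 0], "gripper": 1},
    {"dp": [0, 0, 0], "delta_rot": [0, 0, 0], "gripper": 1},
    {"dp": [0, 0, 0], "delta_rot": [0, 0, 0], "gripper": 1}
  ]
}}

```text
time_s: 20.38
ee_pos: [546.8, 425.5, 231.4]
eef_rot: [-3.138, 0.002, 1.724]
force: [-0.3, -0.4, -1.1]
grip_width: 0.998
```

```bash
python3 -c "
from h import *
s=arm.sense();print(s['time_s'],s['ee_pos'],s['force']);print(arm.sign_off())"
```

```text
20.3833 [546.81285095 425.48216269 231.35997779] [-0.28095272 -0.35507819 -1.1465733 ]
the job is handed in; nothing more can be done
None
```

The job is done and handed in at 20.4 s; no verdict is reported on hand-in.

- **Crank:** I wound it 1.99 turns without letting go. The resistance at rest fell from about 10 N at 1.74 turns to about 2 N at 1.99, so I went at most a quarter turn past the drop. After release it did not run back.
- **Barrel:** I gripped it with less than 2 N of side force and lifted it straight out with nothing but its weight resisting (about 3 N). It touched the tray with roughly 9 N.
- **Final check:** The last picture shows the barrel on its side in the middle of the tray. I released it about 4 mm from my estimate of the tray's centre. The gripper is well clear, and the things in view have not visibly moved.
- **Disagreements:**
  - My first two automatic fits of the tray's centre were thrown off by objects of similar colour, so I used a circle overlay checked in both views instead.
  - The barrel's picture position differed by about 3 mm from the one worked out from the crank. I aimed between the two, and the arm settled at the crank-derived one.

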